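Lock a toggle bolt into a spring-loaded clamp base

TASK

Take the toggle bolt out of its stand and fit it to the clamp base: feel for the slot, pass the T head down through it, press it down against the spring and give it a quarter turn, then let it go so that the spring pulls it home crosswise under the slot and it stands there upright, locked. Work gently, with no more than 2.5 kg of force on the clamp base, and leave the glassware, the vial rack and the spanner where they are.

Things in the scene. Friction and masses are not known exactly. Their poses are not given: they have to be found in the camera images.
- toggle_bolt: toggle bolt, 60 to 110 g, 70 mm tall, upright in the stand at the start. Origin: centre of the flat underside of its steel T head; z up the shank. T head 10 mm in x, 26 in y, z 0 to 6, edges rounded 1 mm. Shank 7 mm thick. Ribbed black wing grip on top, parallel to the T: 12 mm in x, 32 in y, z 46 to 70; hold it across the 12 mm, e.g. at z 60. Half-turn symmetric.
- base: clamp base, fixed: hollow aluminium block 84 mm in x, 147 in y, closed on all sides, origin at the centre of its underside, z up. A steel strip (62 x 72 mm, top at z 36 mm) on it holds the slot, long in y. The bolt can turn, either way, only while its origin is below z 22 mm (over 9 N of push); turned crosswise and let go it rises to z 26 mm; unturned it is pushed up to z 28.5 mm.
- slot_nominal (a point): point on the base, at the strip's top, where the slot is nominally centred; axes as the base. The slot, 12.6 mm in x by 30 in y, goes through the 7 mm thick strip. It stands off this point by an unmeasured amount, up to 7.5 mm either way along x (to be seen from above or felt), is centred in y, and stays put (60 N to shift it). The strip lies on rubber pads: pressed over 3 N it sinks 1 mm per 6 N.
- notch_mid (a point): point on the base at the height of the roof of the notch, 4 mm below the strip's top: the notch in the strip's underside, 14.4 mm wide in base y and 3 mm deep, runs crosswise (along base x) through the slot's centre; the turned T head rises into it, its top against the roof, held by about 5 N. The strip's underside beside it is 3 mm lower. Axes as the base.
- presser_mid (a point): point on the base at the height of the top of the presser at rest: a round steel plate, 31 mm in diameter, on a spring under the slot, moving with the strip's offset. It carries 3 N at rest and 0.9 N more per mm pressed down; hard stop 11.5 mm down (13 N). Axes as the base.
- stand: stand of the toggle bolt, fixed to the bench: grey plastic block 60 mm in x, 80 mm in y, 24 mm high, origin at the centre of its underside, with a pocket 15 mm in x by 31 mm in y whose floor is at z 5 mm; the bolt's head stands loosely in it, lengthwise in y.
- beaker: glass beaker, 73 mm in diameter, 93 mm tall, loose, a bystander. Origin: centre of its underside.
- rack: white vial rack with vials, 74 x 164 x 38 mm, long in y, loose, a bystander. Origin: centre of its underside.
- bottle: reagent bottle with a cap, 70 mm in diameter, 142 mm tall, loose, a bystander. Origin: centre of its underside.
- spanner_small: open-ended spanner, 25 x 133 x 4 mm, long in y, lying loose, a bystander. Origin: centre of its underside.
There are look-alikes about, which are no part of the job. What is shaped like the toggle_bolt but purple is not meant.

How it is judged (in metres and radians):
On the way:
1. the T head has passed lengthwise through the slot and is pressed down against the spring, below the strip (z of toggle_bolt in the frame of base below 0.0232 m and horizontal distance between toggle_bolt and base below 0.012 m and angle between the y axis of toggle_bolt and the y axis of base, either way round below 0.3 rad), for 0.05 s.
At the end, for the whole second after the job is handed in: The bolt stands upright (within 0.12 rad), at rest, crosswise to the slot (bolt y along base x within 0.25 rad), held up in the notch by the spring: its origin 24.5 to 27.5 mm above the base's origin, within 12 mm of its centre, contact force with the base over 2 N (z of toggle_bolt in the frame of base between 0.0245 and 0.0275 m and horizontal distance between toggle_bolt and base below 0.012 m and angle between the y axis of toggle_bolt and the x axis of base, either way round below 0.25 rad and angle between toggle_bolt's own z axis and vertical below 0.12 rad and contact force between toggle_bolt and base above 2 N and linear speed of toggle_bolt below 0.01 m/s); the robot touches nothing.
It fails at once if the bolt presses on the clamp base with more than 25 N (contact force between toggle_bolt and base above 25 N).
It fails at once if the robot itself pushes on the clamp base with more than 25 N (contact force between the arm and base above 25 N).
It fails at once if a bystander (beaker, vial rack, bottle or spanner) is moved by more than 15 mm (distance of any of beaker, rack, bottle, spanner_small from where it was at the start of the episode above 0.015 m).
It also fails if it takes over 54 s, if anything falls off the work surface, if the arm or the gripper's body presses on something with over 40 N, if the wrist force passes 120 N, or if a joint passes its speed limit or range.

ROBOT

A 6-joint arm with a two-finger parallel gripper is mounted at the origin on a cart in front of the work surface, level with it; the furniture and walls round the work are solid. World frame = base frame: x ahead of the robot, y to its left, z up, the work surface at z = 0. Lengths are in m, angles in degrees, forces in N, time in s.
With the tool pointing down it reaches from about 0.3 to 0.75 m from the base axis. Payload 8.5 kg.
Tool frame: the origin (TCP) lies midway between the tips of the shut fingers; the grasp point (between the pads) lies 19 mm behind it; z points along the fingers, y is the line along which they close (so a half turn about z gives the same grasp; the last joint's range is limited). The gripper opens to 85 mm and grips with 20 to 120 N. Pads are 22 mm wide; open, the fingers measure 114 mm over their backs; the gripper's body (76 mm by 85 mm) begins 54 mm behind the grasp point. The pads swing forward as they close: fully open they stand 13 mm farther back than shut.
Start: joints at [57.794, 21.807, 74.336, -0, 83.858, -12.336], TCP at [0.187, 0.517, 0.231] pointing down, gripper open.
Joint ranges: [-178.18, 178.18], [-50.72, 133.34], [12.68, 142.11], [-81.47, 261.47], [9.98, 163.14], [-165.26, 165.26]. Speed limits (degrees/s): [136.94, 136.94, 180, 180, 180, 180].

INTERFACE

Orientations are given as a 3x3 rotation matrix whose columns are the frame's x, y, z axes.
In Python, from rig import env, get_image, close_job gives the robot as it stands.
- The arm moves only by the tool step_arm, never from a script. Its argument "targets" is a list of rows, each a list of 2 entries, a list of its own where there are three numbers: the shift along the tool's x, y, z as a fraction of full scale, then the turn, a rotation vector about the tool's x, y, z as a fraction of full scale. In form: [[[x, y, z], [wx, wy, wz]], ...]. A call has 1 to 10 rows; each row is the pose to reach, as a shift and turn from the pose commanded when the call began, along the tool's axes at that moment; what a row does not reach only later rows make up. Full scale, the value 1, is 0.3 m for a shift and 45 degrees for a turn. A row lasts 1/12 s, in which the tool goes at most 41.7 mm and 7.16 degrees, less where a joint would pass 70% of its speed; a pose out of reach is approached as far as the arm can. A call with a number of a shift or a turn outside -1 to 1 is refused whole. A call with a gripper value outside its range is refused whole. "jaw" is the finger opening in mm, from 0 to 85.4, set as the call begins (left out, the last holds). The fingers move at their own pace and stop on an object; "grip_force" is the grip in N (left out, the last holds). Time passes only in rows, so rows that repeat a pose let the fingers close. It gives the time, the measured TCP pose, the force, the opening and the grip force at its end, in the units of the state.
- env.observe(): the state, without advancing time (a new reading comes with each control period).
- get_image(name): name is "side" or "top" or "wrist"; returns a dict with "img" (420x560x3 uint8, red, green, blue), "z_map" (420x560 float32, m along the optical axis (not along the pixel's ray), 0 where there is no reading), "intrinsics" (3x3 intrinsics, pixels), "D" ([k1, k2, p1, p2, k3] as OpenCV has them; the pictures are not rectified), "rvec" (rotation vector, rad) and "tvec" (3), from world to camera coordinates, as OpenCV has them. Camera axes: x right, y down, z forward; pixel columns grow to the right and rows downward; lengths in m; the calibration is good to about 2 mm. A picture is of the moment at which its call begins.
- close_job(): hands the job in; it is judged then, once.
The state is a dict: "time_s": time; "q": joint angles; "qvel": joint speeds; "joint_efforts": joint torques, N m; "position": TCP position; "tool_rot": TCP orientation; "ft_force": force on the tool from outside, world axes, zero at the start; "wrist_torque": the same for the moment, N m; "grip_width": finger opening in m; "gripper_force": force on a finger pad.
Only numpy, scipy, OpenCV 4.12 (cv2) and the standard library are available. Lean on these libraries where they do the work, as an engineer would, in place of code of your own. Each camera call takes 0.05 s, during which the arm holds its last target. There are 200 camera calls.

## Working session

There is one attempt and no reset: what is moved stays moved. The work goes in short steps, Python scripts to look and compute and a tool call to move; the robot and the scene stay as the last step left them, time stands still between calls to the robot, and variables do not carry over. Pictures are saved under pics/ and viewed, at most 10 in all, crops included, and the job is handed in when it is done.

Besides the shell and the picture viewer there is one more tool, called after "Emit:" as a command line: name --argument value ..., lists and objects as JSON in quotes. step_arm: Moves the arm, as the interface text tells. Its arguments: {"type":"object","properties":{"targets":{"type":"array","items":{"type":"array"}},"jaw":{"type":"number"},"grip_force":{"type":"number"}},"required":["targets"]}

```bash
mkdir -p pics; ls; cat > h.py <<'E'
import numpy as np, cv2
from rig import env, get_image, close_job
def cam(n):
    d=get_image(n); return d
def ray(d,uv):
    R=cv2.Rodrigues(np.array(d['rvec'],float))[0]; t=np.array(d['tvec'],float).ravel()
    p=cv2.undistortPoints(np.array(uv,float).reshape(-1,1,2),np.array(d['intrinsics'],float),np.array(d['D'],float)).reshape(-1,2)
    r=np.c_[p,np.ones(len(p))]
    return -R.T@t, r@R, R, t
def plane(d,uv,z):
    c,r,_,_=ray(d,uv); return c+r*((z-c[2])/r[:,2])[:,None]
def depth(d,uv):
    c,r,_,_=ray(d,uv); uv=np.array(uv).reshape(-1,2).astype(int)
    return c+r*d['z_map'][uv[:,1],uv[:,0]][:,None]
def save(d,n,crop=None,s=1):
    im=cv2.cvtColor(d['img'],cv2.COLOR_RGB2BGR)
    if crop: im=im[crop[1]:crop[3],crop[0]:crop[2]]
    cv2.imwrite('pics/'+n,cv2.resize(im,None,fx=s,fy=s,interpolation=cv2.INTER_CUBIC) if s!=1 else im)
E
python3 - <<'E'
from h import *
import pickle
D={n:cam(n) for n in('top','side')}
pickle.dump(D,open('d0.pkl','wb'))
for n in D: save(D[n],n+'0.png',s=1.4)
s=env.observe();print(s['time_s'],s['position'],s['tool_rot'],s['ft_force'],s['grip_width'])
for n in D: print(n,ray(D[n],[[280,210]])[0])
E
```

```text
pics
0.1 [0.18679814 0.51703364 0.23077483] [[-9.40459134e-01  3.39906020e-01 -7.17274434e-04]
 [ 3.39906649e-01  9.40458515e-01 -1.11848199e-03]
 [ 2.94388088e-04 -1.29569295e-03 -9.99999117e-01]] [ 0.52446956 -0.11453097 -0.44211293] 0.08516344667394453
top [0.48867565 0.07595993 1.02416536]
side [ 0.51857116 -0.80143283  0.61634473]
```

View pics/top0.png

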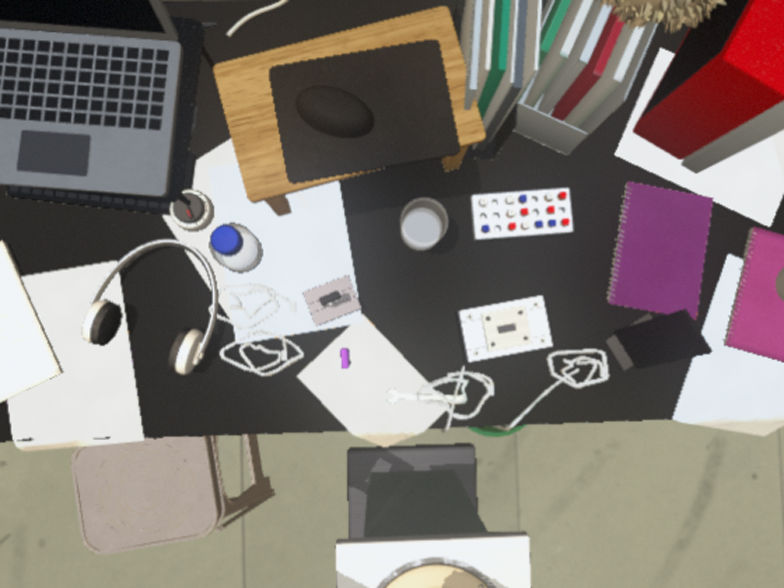

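View pics/side0.png

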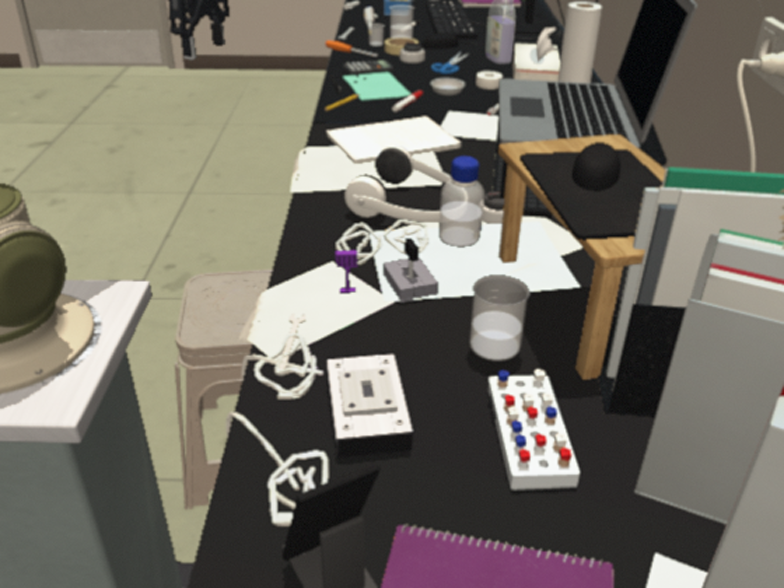

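The top view shows the bolt in the grey stand at about px (237,213) unscaled, with its black grip. The clamp base is at about (361,234) with the slot at its centre, and the purple look-alike is at (246,255). The side view shows the bolt at (294,177) and the base at (263,285).

```bash
python3 - <<'E'
from h import *
import pickle
D=pickle.load(open('d0.pkl','rb'))
t,s=D['top'],D['side']
def proj(d,p): return cv2.projectPoints(np.array(p,float).reshape(-1,1,3),np.array(d['rvec']),np.array(d['tvec']),np.array(d['intrinsics']),np.array(d['D']))[0].reshape(-1,2)
print('tcp',proj(t,[.187,.517,.231]),proj(s,[.187,.517,.231]))
c=np.array([[x/1.4,y/1.4] for x,y in [(332,298),(505,328),(424,222),(522,212),(228,238)]])
print(np.round(depth(t,c),3))
cv=lambda d,b,k: cv2.resize(cv2.cvtColor(d['img'],cv2.COLOR_RGB2BGR)[b[1]:b[3],b[0]:b[2]],None,fx=k,fy=k,interpolation=cv2.INTER_CUBIC)
a=cv(t,(205,190,275,280),5.5); b=cv(t,(315,200,405,265),5)
H=max(a.shape[0],b.shape[0]); o=np.zeros((H,a.shape[1]+b.shape[1],3),np.uint8);o[:a.shape[0],:a.shape[1]]=a;o[:b.shape[0],a.shape[1]:]=b
print(o.shape);cv2.imwrite('pics/crop0.png',o[:600,:])
E
```

```text
tcp [[ 24.3553331  417.55011348]] [[146.33063856  42.50500013]]
[[ 0.544  0.149  0.075]
 [ 0.49  -0.126  0.025]
 [ 0.665  0.001  0.033]
 [ 0.677 -0.158  0.039]
 [ 0.63   0.29   0.141]]
(495, 835, 3)
```

View pics/crop0.png

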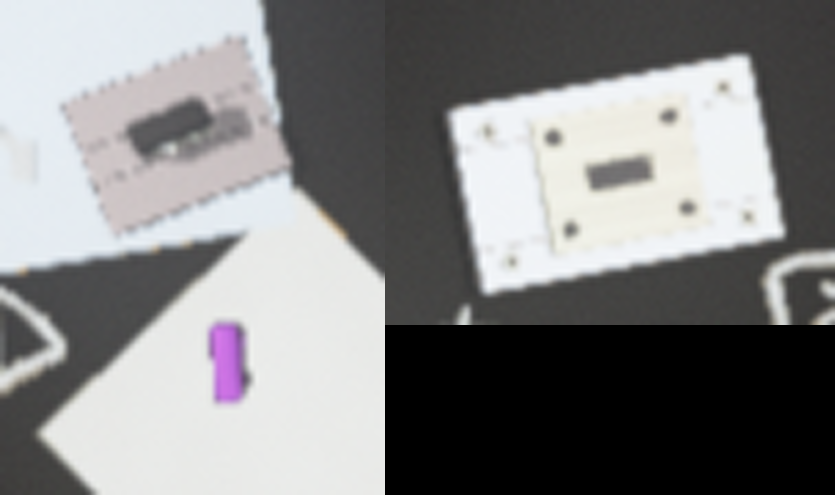

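The crop shows the wing grip at about (170,125) of the left tile, turned roughly 20° in the picture. The slot is at about (620,172), close to the strip's centre. I'll measure both now.

```bash
cat >> h.py <<'E'
def rect(P):
    (c,(w,h),a)=cv2.minAreaRect((np.asarray(P)[:,:2]*1000).astype(np.float32))
    if w<h: w,h,a=h,w,a+90
    return np.round(np.array(c),2),round(w,1),round(h,1),round((a+90)%180-90,2)  # mm, long-axis angle deg
def blob(m,near):
    n,l,st,ce=cv2.connectedComponentsWithStats(m.astype(np.uint8),connectivity=4)
    k=min(range(1,n),key=lambda i:np.hypot(*(ce[i]-near)) if st[i,4]>8 else 1e9)
    c=max(cv2.findContours((l==k).astype(np.uint8),cv2.RETR_EXTERNAL,cv2.CHAIN_APPROX_NONE)[0],key=len)
    return c.reshape(-1,2).astype(float),ce[k],st[k]
E
python3 - <<'E'
from h import *
import pickle
D=pickle.load(open('d0.pkl','rb'));t=D['top'];im=t['img'].astype(int);g=im.mean(2)
print('grip px',im[212,236],'shadow',im[213,247],'stand',im[225,230],'slot',im[234,362],'strip',im[234,375],'base',im[234,400-60+0],im[234,392])
Z=t['z_map'];v,u=np.mgrid[:420,:560]
P=depth(t,np.c_[u.ravel(),v.ravel()]).reshape(420,560,3)
z=P[...,2]
for nm,m,near,zz in [('grip',(z>.06)&(z<.09),(236,212),.075),('stand',(z>.015)&(z<.09),(237,213),.024),('base',(z>.02)&(z<.06)&(g>150),(361,234),.03),('slot',(g<150)&(abs(u-361)<12)&(abs(v-234)<10),(362,234),.036)]:
    c,ce,st=blob(m,near); print(nm,st,ce,rect(plane(t,c,zz)), plane(t,ce,zz))
print('strip z',np.median(z[228:230,350:372]),'base z',np.median(z[225:240,328:335]),np.median(z[225:240,388:392]))
print('slotcol',g[226:243,355:369].astype(int))
E
```

```text
grip px [91 90 92] shadow [124 120 124] stand [206 197 198] slot [115 114 114] strip [240 239 229] base [240 243 247] [151 153 154]
grip [228 207  16  11  90] [235.34444444 212.13333333] (array([545.55, 152.9 ]), 32.2, 12.8, -69.65) [[0.54540875 0.15287853 0.075     ]]
stand [216 196  42  36 906] [236.67880795 213.5397351 ] (array([545.07, 153.94]), 79.7, 59.8, -70.28) [[0.54518964 0.15407555 0.024     ]]
base [ 328  211   67   47 2196] [360.58242259 234.02823315] (array([ 490.87, -124.85]), 140.5, 83.4, -81.07) [[ 0.49070645 -0.12457004  0.03      ]]
slot [356 232  12   6  53] [361.37735849 234.22641509] (array([ 490.44, -125.26]), 26.7, 9.7, -80.51) [[ 0.49019626 -0.1251414   0.036     ]]
strip z 0.03420871757972754 base z 0.027077714742558934 0.027506270305729275
slotcol [[235 234 234 234 234 233 233 233 233 233 234 233 234 235]
 [235 234 234 234 234 234 234 234 235 235 236 236 236 235]
 [235 234 235 236 236 236 236 237 236 236 236 236 235 235]
 [237 237 238 237 237 236 236 236 235 235 233 233 233 233]
 [237 237 236 236 236 234 233 232 232 227 217 212 216 222]
 [234 233 233 233 226 209 206 199 191 183 165 161 178 203]
 [213 209 200 193 178 153 145 135 126 124 121 127 149 195]
 [172 150 135 126 122 117 116 116 113 113 115 116 127 181]
 [159 121 115 112 114 113 115 114 114 115 115 115 123 178]
 [174 120 114 113 113 115 114 115 117 121 121 125 132 175]
 [199 128 114 116 118 120 125 134 149 161 168 186 200 214]
 [216 149 133 147 161 169 186 204 213 217 221 228 233 234]
 [230 211 205 211 218 221 229 234 234 235 234 234 235 234]
 [236 235 235 234 234 234 235 235 234 233 233 233 233 233]
 [236 235 236 235 233 234 233 233 233 232 233 232 233 233]
 [234 234 234 233 233 232 233 234 234 234 234 234 234 234]
 [234 234 234 234 234 234 235 234 234 234 234 233 234 234]]
```

Emit:
step_arm --targets '[[[-0.77, -0.367, 0], [0, 0, 0.55]], [[-0.77, -0.367, 0], [0, 0, 0.55]], [[-0.77, -0.367, 0], [0, 0, 0.55]], [[-0.77, -0.367, 0], [0, 0, 0.55]], [[-0.77, -0.367, 0], [0, 0, 0.55]], [[-0.77, -0.367, 0], [0, 0, 0.55]], [[-0.77, -0.367, 0], [0, 0, 0.55]], [[-0.77, -0.367, 0], [0, 0, 0.55]]]' --jaw 50 --grip_force 40

```text
time_s: 0.77
position: [0.3682, 0.3335, 0.231]
tool_rot: [[-0.709, 0.705, -0.001], [0.705, 0.709, -0.0], [0.0, -0.001, -1.0]]
ft_force: [-0.4, 0.1, -0.7]
grip_width: 0.0498
gripper_force: 0.0
```

```bash
cat >> h.py <<'E'
from scipy.spatial.transform import Rotation as Ro
def go(x,y,z,yaw):
    "fractions to reach TCP xyz (m) with tool y axis at world yaw (deg, nearest half-turn kept by caller), z down"
    s=env.observe();R=np.array(s['tool_rot']);p=np.array(s['position'])
    a=np.radians(yaw);Y=np.array([np.cos(a),np.sin(a),0]);Zt=np.array([0,0,-1.]);T=np.c_[np.cross(Y,Zt),Y,Zt]
    print('t',round(s['time_s'],2),'pos',p.round(4),'yaw',np.degrees(np.arctan2(R[1,1],R[0,1])).round(2),'ft',np.round(s['ft_force'],2),'w',round(s['grip_width'],4),'q',np.round(s['q'],1))
    print('shift',(R.T@(np.array([x,y,z])-p)/.3).round(4),'turn',(np.degrees(Ro.from_matrix(R.T@T).as_rotvec())/45).round(4))
E
python3 -c "
from h import *
go(.5455,.153,.231,20.3)"
```

```text
t 0.77 pos [0.3682 0.3335 0.231 ] yaw 45.14 ft [-0.41  0.14 -0.69] w 0.0498 q [ 28.5  16.5  82.5  -0.   81.  -16.6]
shift [-8.434e-01 -9.800e-03 -1.000e-04] turn [-9.000e-04  1.000e-04  5.521e-01]
```

Emit:
step_arm --targets '[[[-0.843, -0.01, 0], [0, 0, 0.552]], [[-0.843, -0.01, 0], [0, 0, 0.552]], [[-0.843, -0.01, 0], [0, 0, 0.552]], [[-0.843, -0.01, 0], [0, 0, 0.552]], [[-0.843, -0.01, 0], [0, 0, 0.552]], [[-0.843, -0.01, 0], [0, 0, 0.552]], [[-0.843, -0.01, 0.2], [0, 0, 0.552]], [[-0.843, -0.01, 0.2], [0, 0, 0.552]], [[-0.843, -0.01, 0.2], [0, 0, 0.552]], [[-0.843, -0.01, 0.2], [0, 0, 0.552]]]'

```text
time_s: 1.6
position: [0.5441, 0.1566, 0.1711]
tool_rot: [[-0.352, 0.936, -0.002], [0.936, 0.352, 0.0], [0.001, -0.002, -1.0]]
ft_force: [0.4, 0.8, -0.3]
grip_width: 0.0498
gripper_force: 0.0
```

```bash
python3 -c "
from h import *
d=cam('wrist');save(d,'w1.png');print(ray(d,[[280,210]])[0])
import pickle;pickle.dump(d,open('w1.pkl','wb'))
go(.5455,.153,.046,20.3)"
```

```text
[0.51982634 0.22111717 0.31414324]
t 1.65 pos [0.5446 0.1567 0.1724] yaw 20.63 ft [1.08 0.5  0.84] w 0.0502 q [  4.1  26.2  77.3   0.   76.4 -16.6]
shift [-0.0124 -0.0021  0.4214] turn [0.0014 0.0002 0.0074]
```

View pics/w1.png

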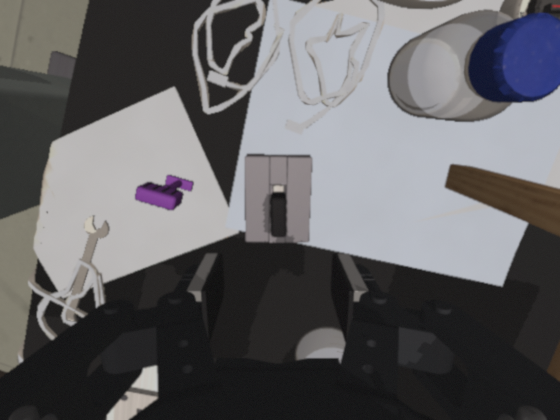

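The wrist view shows the bolt grip at about (278,213) between the open fingers. The spanner is at (90,245), clear of the path, and the purple look-alike is at (160,193). I'll cross-check the grip position.

```bash
python3 - <<'E'
from h import *
import pickle
d=pickle.load(open('w1.pkl','rb'));g=d['img'].mean(2);v,u=np.mgrid[:420,:560]
P=depth(d,np.c_[u.ravel(),v.ravel()]).reshape(420,560,3)
m=(P[...,2]>.066)&(P[...,2]<.085)&(abs(u-278)<20)&(abs(v-210)<35)
c,ce,st=blob(m,(278,213));print(st,rect(plane(d,c,.075)),np.median(P[m][:,2]))
m=(P[...,2]>.015)&(P[...,2]<.04)&(abs(u-278)<45)&(abs(v-200)<60)
c,ce,st=blob(m,(278,200));print(st,rect(plane(d,c,.024)))
go(.5455,.153,.046,20.2)
E
```

```text
[270 194  18  43 674] (array([545.16, 155.92]), 33.0, 12.8, -68.89) 0.07481529861604473
[ 245  156   68   86 4761] (array([544.79, 155.4 ]), 79.7, 59.6, -70.25)
t 1.65 pos [0.5446 0.1567 0.1724] yaw 20.63 ft [1.08 0.5  0.84] w 0.0502 q [  4.1  26.2  77.3   0.   76.4 -16.6]
shift [-0.0124 -0.0021  0.4214] turn [0.0014 0.0002 0.0096]
```

Emit:
step_arm --targets '[[[-0.008, -0.001, 0.1], [0, 0, 0.009]], [[-0.008, -0.001, 0.2], [0, 0, 0.009]], [[-0.008, -0.001, 0.28], [0, 0, 0.009]], [[-0.008, -0.001, 0.35], [0, 0, 0.009]], [[-0.008, -0.001, 0.4], [0, 0, 0.009]], [[-0.008, -0.001, 0.42], [0, 0, 0.009]], [[-0.008, -0.001, 0.42], [0, 0, 0.009]], [[-0.008, -0.001, 0.42], [0, 0, 0.009]]]'

```text
time_s: 2.32
position: [0.546, 0.1537, 0.0469]
tool_rot: [[-0.345, 0.939, 0.003], [0.939, 0.345, 0.0], [-0.001, 0.002, -1.0]]
ft_force: [-0.3, -0.0, 0.6]
grip_width: 0.0501
gripper_force: 0.0
```

Emit:
step_arm --targets '[[[0, 0, 0], [0, 0, 0]], [[0, 0, 0], [0, 0, 0]], [[0, 0, 0], [0, 0, 0]], [[0, 0, 0], [0, 0, 0]], [[0, 0, 0], [0, 0, 0]], [[0, 0, 0], [0, 0, 0]]]' --jaw 5 --grip_force 60

```text
time_s: 2.82
position: [0.5457, 0.1532, 0.0463]
tool_rot: [[-0.344, 0.939, 0.002], [0.939, 0.344, 0.0], [-0.0, 0.002, -1.0]]
ft_force: [-1.0, 0.6, 6.0]
grip_width: 0.0109
gripper_force: 59.0
```

Emit:
step_arm --targets '[[[0, 0, -0.03], [0, 0, 0]], [[0, 0, -0.1], [0, 0, 0]], [[0, 0, -0.2], [0, 0, 0]], [[0, 0, -0.3], [0, 0, 0]], [[0, 0, -0.35], [0, 0, 0]], [[0, 0, -0.35], [0, 0, 0]]]'

```text
time_s: 3.32
position: [0.5466, 0.1532, 0.1544]
tool_rot: [[-0.344, 0.939, 0.007], [0.939, 0.344, 0.0], [-0.002, 0.007, -1.0]]
ft_force: [0.1, -0.7, -0.7]
grip_width: 0.0113
gripper_force: 58.5
```

```bash
python3 -c "
from h import *
go(.490,-.1255,.15,9.2)"
```

```text
t 3.32 pos [0.5466 0.1532 0.1544] yaw 20.14 ft [ 0.13 -0.68 -0.68] w 0.0113 q [  3.7  27.1  78.9  -0.   73.5 -16.4]
shift [-0.8071 -0.497   0.0129] turn [0.0087 0.0018 0.2431]
```

Emit:
step_arm --targets '[[[-0.05, -0.03, 0], [0, 0, 0.03]], [[-0.15, -0.09, 0], [0, 0, 0.06]], [[-0.26, -0.16, 0], [0, 0, 0.09]], [[-0.37, -0.23, 0], [0, 0, 0.12]], [[-0.48, -0.3, 0], [0, 0, 0.15]], [[-0.59, -0.37, 0], [0, 0, 0.18]], [[-0.69, -0.43, 0], [0, 0, 0.21]], [[-0.77, -0.475, 0], [0, 0, 0.23]], [[-0.807, -0.497, 0.013], [0, 0, 0.243]], [[-0.807, -0.497, 0.013], [0, 0, 0.243]]]'

```text
time_s: 4.15
position: [0.4875, -0.1279, 0.1451]
tool_rot: [[-0.156, 0.988, -0.002], [0.988, 0.156, 0.001], [0.001, -0.002, -1.0]]
ft_force: [0.0, 0.3, -0.7]
grip_width: 0.0113
gripper_force: 58.5
```

Emit:
step_arm --targets '[[[0, 0, 0], [0, 0, 0]], [[0, 0, 0], [0, 0, 0]], [[0, 0, 0], [0, 0, 0]], [[0, 0, 0], [0, 0, 0]]]'

```text
time_s: 4.48
position: [0.4887, -0.1246, 0.1464]
tool_rot: [[-0.162, 0.987, -0.0], [0.987, 0.162, 0.0], [0.0, -0.0, -1.0]]
ft_force: [0.9, -0.1, -2.0]
grip_width: 0.0111
gripper_force: 58.5
```

```bash
python3 -c "
from h import *
import pickle
go(.490,-.1255,.15,9.2)
D={n:cam(n) for n in('wrist','side','top')};pickle.dump(D,open('d2.pkl','wb'))
a=D['wrist']['img'][...,::-1];b=D['side']['img'][...,::-1]
b=cv2.resize(b[120:340,170:350],None,fx=420/220,fy=420/220,interpolation=cv2.INTER_CUBIC)
o=np.hstack([a[:,60:480],b]);print(o.shape);cv2.imwrite('pics/w2.png',o)
"
```

```text
t 4.48 pos [ 0.4887 -0.1246  0.1464] yaw 9.29 ft [ 0.92 -0.14 -1.95] w 0.0111 q [-27.8  22.   89.4   0.   68.6 -37.1]
shift [-0.0037  0.0038 -0.012 ] turn [-0.0001 -0.0002  0.0021]
(420, 764, 3)
```

View pics/w2.png

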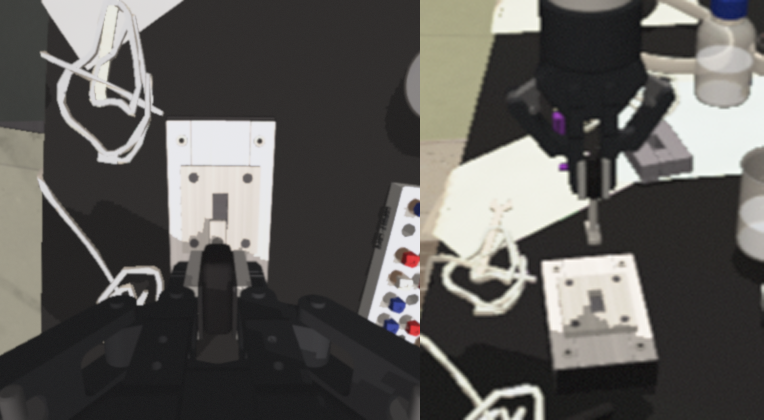

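The wrist view shows the dark slot at (280,207) in full-frame pixels, with the T head hanging just below it at about (278,232). The slot looks near the strip's centre line. The side view shows the head above the slot. I'll go lower to cut parallax before measuring.

Emit:
step_arm --targets '[[[-0.004, 0.004, 0.05], [0, 0, 0.002]], [[-0.004, 0.004, 0.1], [0, 0, 0.002]], [[-0.004, 0.004, 0.15], [0, 0, 0.002]], [[-0.004, 0.004, 0.18], [0, 0, 0.002]], [[-0.004, 0.004, 0.19], [0, 0, 0.002]], [[-0.004, 0.004, 0.19], [0, 0, 0.002]], [[-0.004, 0.004, 0.19], [0, 0, 0.002]], [[-0.004, 0.004, 0.19], [0, 0, 0.002]]]'

```text
time_s: 5.3
position: [0.4904, -0.1267, 0.0902]
tool_rot: [[-0.158, 0.987, 0.001], [0.987, 0.158, -0.001], [-0.001, 0.001, -1.0]]
ft_force: [0.9, -0.6, -1.0]
grip_width: 0.0114
gripper_force: 58.5
```

```bash
python3 -c "
from h import *
import pickle
go(.490,-.1255,.089,9.2)
D={n:cam(n) for n in('wrist','side')};pickle.dump(D,open('d3.pkl','wb'))
a=D['wrist']['img'][170:270,230:330,::-1];b=D['side']['img'][220:320,220:320,::-1]
o=np.hstack([cv2.resize(x,None,fx=4,fy=4,interpolation=cv2.INTER_CUBIC) for x in(a,b)]);cv2.imwrite('pics/w3.png',o)
"
```

```text
t 5.3 pos [ 0.4904 -0.1267  0.0902] yaw 9.11 ft [ 0.88 -0.62 -1.01] w 0.0114 q [-27.9  26.4  93.4   0.   60.2 -37. ]
shift [ 0.0042 -0.0005  0.0039] turn [ 0.0015  0.0011 -0.0019]
```

View pics/w3.png

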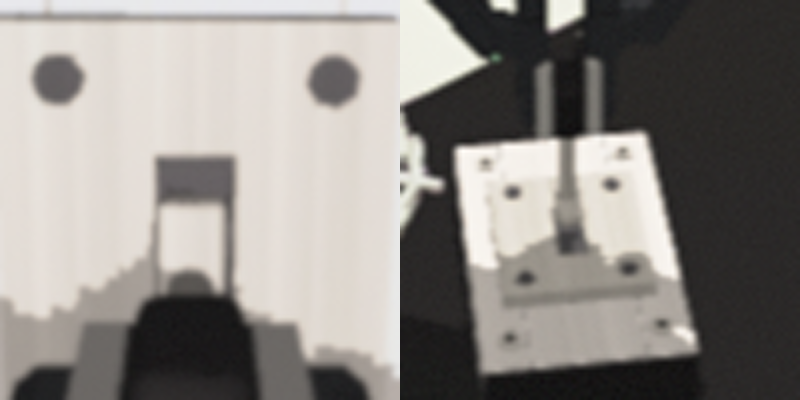

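The wrist crop shows the slot from crop x 156 to 235 with its far end at row 157. The T head runs from x 159 to 226 with its end at row 203, so the two are nearly aligned. I'll turn this into offsets in tool axes.

```bash
python3 - <<'E'
from h import *
import pickle
D=pickle.load(open('d3.pkl','rb'));d=D['wrist'];s=env.observe()
R=np.array(s['tool_rot']);p=np.array(s['position'])
f=lambda L,z:((plane(d,np.array([[230+(x-1.5)/4,170+(y-1.5)/4] for x,y in L]),z)-p)@R*1000).round(1)[:,:2]
print('cam in tool',(ray(d,[[280,210]])[0]-p)@R)
print('slot',f([(157,157),(235,157),(155,285),(235,285)],.036).tolist())
for z in(.049,.055): print('T',z,f([(160,203),(226,203),(158,285),(228,285)],z).tolist())
g=d['img'].mean(2).astype(int)
for r in (213,222,232,238): print(r,g[r,262:296])
print(g[200:228,278]); print(d['z_map'][205:240:4,278])
E
```

```text
cam in tool [ 0.06892624 -0.00026281 -0.14305421]
slot [[15.3, -5.3], [15.3, 6.8], [-5.8, -5.7], [-5.8, 7.0]]
T 0.049 [[11.9, -4.6], [11.9, 5.1], [-0.9, -4.9], [-0.9, 5.5]]
T 0.055 [[13.7, -4.4], [13.7, 4.9], [1.4, -4.8], [1.4, 5.3]]
213 [222 222 222 222 223 217 185 131 104 100 100 100 100 101 100 100 101 101
  99 100 101 101 101 101  99 101 137 189 216 221 220 221 220 220]
222 [222 222 222 222 222 217 190 171 196 212 215 214 212 210 209 208 207 206
 205 206 208 208 200 172 127 105 151 200 217 220 219 220 220 219]
232 [220 221 220 218 202 170 149 167 206 222 225 224 223 221 220 220 218 217
 216 216 218 219 210 182 139 114 152 198 216 219 219 219 218 218]
238 [163 159 159 159 160 156 141 135 153 165 159 145 130 118 108 108 111 116
 133 166 198 213 208 176 127 112 167 210 218 218 218 218 218 218]
[219 220 220 220 219 219 219 214 190 143 108 100 100 101 100 100  99  94
  94 104 128 173 207 217 219 220 219 219]
[0.20413484 0.21123838 0.21303158 0.21241471 0.1857501  0.18676789
 0.18839    0.18889333 0.1870044 ]
```

Emit:
step_arm --targets '[[[0, 0.002, 0.01], [0, 0, 0]], [[0, 0.002, 0.02], [0, 0, 0]], [[0, 0.002, 0.03], [0, 0, 0]], [[0, 0.002, 0.038], [0, 0, 0]], [[0, 0.002, 0.044], [0, 0, 0]], [[0, 0.002, 0.047], [0, 0, 0]], [[0, 0.002, 0.047], [0, 0, 0]], [[0, 0.002, 0.047], [0, 0, 0]]]'

```text
time_s: 6.07
position: [0.4906, -0.1265, 0.0753]
tool_rot: [[-0.158, 0.987, -0.0], [0.987, 0.158, 0.0], [0.0, -0.0, -1.0]]
ft_force: [0.3, -0.5, -0.9]
grip_width: 0.0111
gripper_force: 58.5
```

```bash
python3 -c "
from h import *
go(.490,-.1255,.062,9.0)
D={n:cam(n) for n in('wrist','side')}
print(env.observe()['ft_force'],env.observe()['position'])
a=D['wrist']['img'][170:270,230:330,::-1];b=D['side']['img'][220:320,220:320,::-1]
o=np.hstack([cv2.resize(x,None,fx=4,fy=4,interpolation=cv2.INTER_CUBIC) for x in(a,b)]);cv2.imwrite('pics/w4.png',o)
"
```

```text
t 6.07 pos [ 0.4906 -0.1265  0.0753] yaw 9.11 ft [ 0.31 -0.54 -0.92] w 0.0111 q [-27.9  27.7  94.2  -0.   58.1 -37. ]
shift [ 0.0036 -0.0013  0.0443] turn [-0.0001 -0.      0.0024]
[ 0.73551337  0.29411088 -0.81560487] [ 0.49059015 -0.12650694  0.07542333]
```

View pics/w4.png

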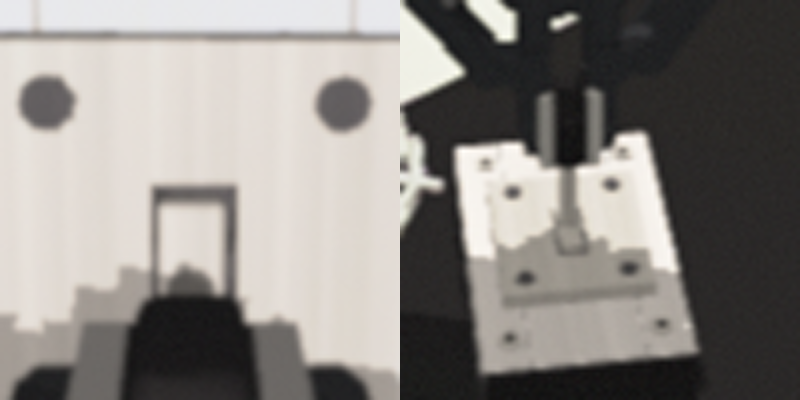

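Both views show the head aligned and just inside the slot's outline, with gaps on both sides and no contact force. I'll shift 0.3 mm towards the centre and press down.

Emit:
step_arm --targets '[[[0, 0.001, 0.006], [0, 0, 0]], [[0, 0.001, 0.012], [0, 0, 0]], [[0, 0.001, 0.018], [0, 0, 0]], [[0, 0.001, 0.024], [0, 0, 0]], [[0, 0.001, 0.028], [0, 0, 0]], [[0, 0.001, 0.028], [0, 0, 0]], [[0, 0.001, 0.028], [0, 0, 0]]]'

```text
time_s: 6.75
position: [0.4909, -0.1264, 0.0671]
tool_rot: [[-0.158, 0.987, 0.0], [0.987, 0.158, -0.0], [-0.0, 0.0, -1.0]]
ft_force: [-0.6, 0.1, 4.6]
grip_width: 0.0112
gripper_force: 59.2
```

Emit:
step_arm --targets '[[[0, 0, 0.005], [0, 0, 0]], [[0, 0, 0.01], [0, 0, 0]], [[0, 0, 0.015], [0, 0, 0]], [[0, 0, 0.02], [0, 0, 0]], [[0, 0, 0.02], [0, 0, 0]], [[0, 0, 0.02], [0, 0, 0]], [[0, 0, 0.02], [0, 0, 0]]]'

```text
time_s: 7.33
position: [0.491, -0.1265, 0.0613]
tool_rot: [[-0.158, 0.987, 0.001], [0.987, 0.158, -0.0], [-0.0, 0.0, -1.0]]
ft_force: [-1.4, 0.3, 8.0]
grip_width: 0.011
gripper_force: 59.9
```

Emit:
step_arm --targets '[[[0, 0, 0.004], [0, 0, 0]], [[0, 0, 0.007], [0, 0, 0]], [[0, 0, 0.007], [0, 0, 0]], [[0, 0, 0.007], [0, 0, 0]], [[0, 0, 0.007], [0, 0, 0]]]'

```text
time_s: 7.75
position: [0.491, -0.1265, 0.0594]
tool_rot: [[-0.158, 0.987, 0.001], [0.987, 0.158, -0.0], [-0.001, 0.001, -1.0]]
ft_force: [-1.8, 1.8, 10.1]
grip_width: 0.0113
gripper_force: 60.0
```

Emit:
step_arm --targets '[[[0, 0, 0], [0, 0, 0.1]], [[0, 0, 0], [0, 0, 0.2]], [[0, 0, 0], [0, 0, 0.3]], [[0, 0, 0], [0, 0, 0.4]], [[0, 0, 0], [0, 0, 0.5]], [[0, 0, 0], [0, 0, 0.6]], [[0, 0, 0], [0, 0, 0.7]]]'

```text
time_s: 8.33
position: [0.4917, -0.1269, 0.0597]
tool_rot: [[0.384, 0.923, 0.003], [0.923, -0.384, -0.001], [-0.0, 0.003, -1.0]]
ft_force: [0.1, -0.7, 9.5]
grip_width: 0.011
gripper_force: 60.1
```

```bash
python3 -c "
from h import *
go(.491,-.1265,.0594,-81);print(env.observe()['wrist_torque'])"
```

```text
t 8.33 pos [ 0.4917 -0.1269  0.0597] yaw -22.61 ft [ 0.12 -0.71  9.46] w 0.011 q [-27.8  29.1  95.1  -0.   55.6  -5.2]
shift [ 0.0003 -0.0026  0.0009] turn [ 0.0036 -0.0016  1.2976]
[0.03174994 0.00478536 0.00717476]
```

Turning is free (torque near zero). I'll finish the quarter turn, 58.4° more.

Emit:
step_arm --targets '[[[0, 0, 0], [0, 0, 0.12]], [[0, 0, 0], [0, 0, 0.24]], [[0, 0, 0], [0, 0, 0.36]], [[0, 0, 0], [0, 0, 0.48]], [[0, 0, 0], [0, 0, 0.6]], [[0, 0, 0], [0, 0, 0.72]], [[0, 0, 0], [0, 0, 0.84]], [[0, 0, 0], [0, 0, 0.96]], [[0, 0, 0], [0, 0, 0.96]]]'

```text
time_s: 9.08
position: [0.4917, -0.1269, 0.0597]
tool_rot: [[0.913, 0.409, 0.003], [0.409, -0.913, -0.002], [0.002, 0.002, -1.0]]
ft_force: [-0.2, -0.3, 9.2]
grip_width: 0.011
gripper_force: 60.0
```

```bash
python3 -c "
from h import *
go(.491,-.1265,.0594,-81);print(env.observe()['wrist_torque'])"
```

```text
t 9.08 pos [ 0.4917 -0.1269  0.0597] yaw -65.88 ft [-0.22 -0.31  9.18] w 0.011 q [-27.9  29.1  95.1  -0.   55.6  38. ]
shift [-0.0017 -0.0024  0.001 ] turn [ 0.0028 -0.0028  0.3361]
[-0.01453373  0.04026318 -0.04591576]
```

Emit:
step_arm --targets '[[[0, 0, 0], [0, 0, 0.12]], [[0, 0, 0], [0, 0, 0.24]], [[0, 0, 0], [0, 0, 0.336]], [[0, 0, 0], [0, 0, 0.336]], [[0, 0, 0], [0, 0, 0.336]]]'

```text
time_s: 9.5
position: [0.4918, -0.1269, 0.0597]
tool_rot: [[0.987, 0.161, 0.003], [0.161, -0.987, -0.002], [0.002, 0.002, -1.0]]
ft_force: [-0.2, -0.1, 10.1]
grip_width: 0.011
gripper_force: 60.1
```

```bash
python3 -c "
from h import *
go(.491,-.1265,.0655,-81);print(env.observe()['wrist_torque'])"
```

```text
t 9.5 pos [ 0.4918 -0.1269  0.0597] yaw -80.73 ft [-0.17 -0.05 10.09] w 0.011 q [-27.9  29.1  95.1  -0.   55.6  52.9]
shift [-0.0022 -0.0018 -0.0193] turn [ 0.0025 -0.0032  0.0059]
[-0.06130188  0.0061495  -0.06405898]
```

Emit:
step_arm --targets '[[[0, 0, -0.004], [0, 0, 0.005]], [[0, 0, -0.008], [0, 0, 0.005]], [[0, 0, -0.012], [0, 0, 0.005]], [[0, 0, -0.016], [0, 0, 0.005]], [[0, 0, -0.018], [0, 0, 0.005]], [[0, 0, -0.018], [0, 0, 0.005]], [[0, 0, -0.018], [0, 0, 0.005]]]'

```text
time_s: 10.08
position: [0.4917, -0.1269, 0.0648]
tool_rot: [[0.988, 0.158, 0.002], [0.158, -0.988, -0.001], [0.002, 0.002, -1.0]]
ft_force: [0.7, -0.4, 5.7]
grip_width: 0.0111
gripper_force: 59.4
```

Emit:
step_arm --targets '[[[0, 0, -0.002], [0, 0, 0]], [[0, 0, -0.004], [0, 0, 0]], [[0, 0, -0.004], [0, 0, 0]], [[0, 0, -0.004], [0, 0, 0]], [[0, 0, -0.004], [0, 0, 0]]]'

```text
time_s: 10.5
position: [0.4916, -0.1269, 0.0659]
tool_rot: [[0.988, 0.157, 0.002], [0.157, -0.988, -0.001], [0.002, 0.002, -1.0]]
ft_force: [1.4, -1.1, 5.7]
grip_width: 0.0111
gripper_force: 59.3
```

Emit:
step_arm --targets '[[[0, 0, -0.002], [0, 0, 0]], [[0, 0, -0.004], [0, 0, 0]], [[0, 0, -0.004], [0, 0, 0]], [[0, 0, -0.004], [0, 0, 0]], [[0, 0, -0.004], [0, 0, 0]]]'

```text
time_s: 10.92
position: [0.4913, -0.1267, 0.0668]
tool_rot: [[0.988, 0.158, 0.001], [0.158, -0.988, -0.001], [0.001, 0.001, -1.0]]
ft_force: [2.8, -2.9, 5.2]
grip_width: 0.0111
gripper_force: 59.2
```

```bash
python3 -c "
from h import *
go(.491,-.1265,.0655,-81);print(env.observe()['wrist_torque'])"
```

```text
t 10.92 pos [ 0.4913 -0.1267  0.0668] yaw -80.94 ft [ 2.76 -2.86  5.23] w 0.0111 q [-27.9  28.4  94.7  -0.   56.8  53.1]
shift [-0.0007 -0.0008  0.0043] turn [ 0.001  -0.0013  0.0014]
[-0.35902305 -0.58111794  0.00141181]
```

Emit:
step_arm --targets '[[[0, 0, 0], [0, 0, 0]], [[0, 0, 0], [0, 0, 0]], [[0, 0, 0], [0, 0, 0]]]' --grip_force 20

```text
time_s: 11.17
position: [0.491, -0.1265, 0.0667]
tool_rot: [[0.988, 0.158, 0.0], [0.158, -0.988, -0.0], [0.0, 0.0, -1.0]]
ft_force: [2.2, -1.8, 4.5]
grip_width: 0.0111
gripper_force: 59.2
```

Emit:
step_arm --targets '[[[0, 0, 0], [0, 0, 0]], [[0, 0, 0], [0, 0, 0]], [[0, 0, 0], [0, 0, 0]], [[0, 0, 0], [0, 0, 0]], [[0, 0, 0], [0, 0, 0]], [[0, 0, 0], [0, 0, 0]]]' --jaw 35

```text
time_s: 11.67
position: [0.4906, -0.1263, 0.0664]
tool_rot: [[0.988, 0.158, -0.001], [0.158, -0.988, 0.0], [-0.001, -0.0, -1.0]]
ft_force: [0.1, -0.2, 1.0]
grip_width: 0.0352
gripper_force: 0.0
```

```bash
python3 -c "
from h import *
go(.491,-.1265,.0655,-81)
D={n:cam(n) for n in('wrist','side')}
import pickle;pickle.dump(D,open('d5.pkl','wb'))
a=D['wrist']['img'][120:320,180:380,::-1];b=D['side']['img'][220:320,220:320,::-1]
o=np.hstack([cv2.resize(x,(400,400),interpolation=cv2.INTER_CUBIC) for x in(a,b)]);cv2.imwrite('pics/w5.png',o)
"
```

```text
t 11.67 pos [ 0.4906 -0.1263  0.0664] yaw -80.93 ft [ 0.1  -0.21  0.97] w 0.0352 q [-27.8  28.5  94.8   0.   56.8  53.1]
shift [0.0012 0.0009 0.0032] turn [-0.0006  0.0008  0.0014]
```

View pics/w5.png

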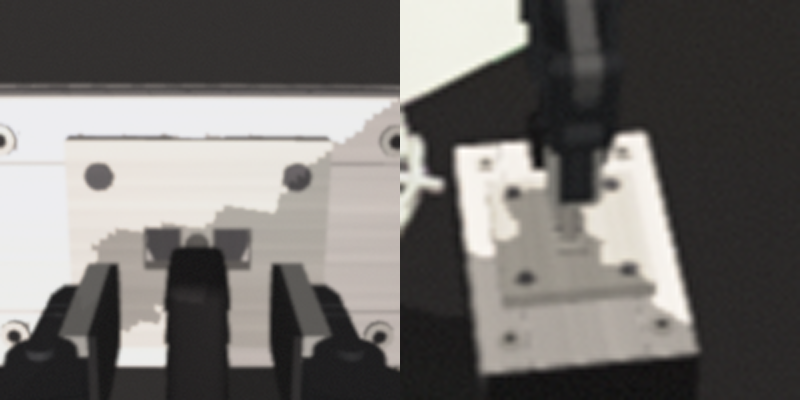

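The bolt is free between the open fingers, crosswise over the slot, with the shank at (197,240) and the slot openings visible on both sides. I'll retreat straight up.

Emit:
step_arm --targets '[[[0, 0, -0.03], [0, 0, 0]], [[0, 0, -0.1], [0, 0, 0]], [[0, 0, -0.2], [0, 0, 0]], [[0, 0, -0.3], [0, 0, 0]], [[0, 0, -0.4], [0, 0, 0]], [[0, 0, -0.5], [0, 0, 0]], [[0, 0, -0.5], [0, 0, 0]], [[0, 0, -0.5], [0, 0, 0]]]'

```text
time_s: 12.43
position: [0.4912, -0.1265, 0.2185]
tool_rot: [[0.987, 0.158, 0.003], [0.158, -0.987, -0.002], [0.003, 0.002, -1.0]]
ft_force: [-0.1, -0.3, -0.7]
grip_width: 0.0346
gripper_force: 0.0
```

```bash
python3 - <<'E'
from h import *
d=cam('wrist');s=cam('side')
v,u=np.mgrid[:420,:560];P=depth(d,np.c_[u.ravel(),v.ravel()]).reshape(420,560,3)
m=(P[...,2]>.08)&(P[...,2]<.11)&(np.hypot(P[...,0]-.491,P[...,1]+.126)<.03)
c,ce,st=blob(m,(280,210));print('grip top',rect(plane(d,c,.096)),'z',np.percentile(P[m][:,2],[10,50,90]),st)
a=d['img'][60:360,130:430,::-1];b=s['img'][200:320,200:320,::-1]
cv2.imwrite('pics/w6.png',np.hstack([cv2.resize(x,(400,400),interpolation=cv2.INTER_CUBIC) for x in(a,b)]))
E
```

```text
grip top (array([ 492.9 , -125.98]), 33.3, 12.6, 9.08) z [0.09278174 0.09591198 0.09692102] [270 182  16  40 580]
```

View pics/w6.png

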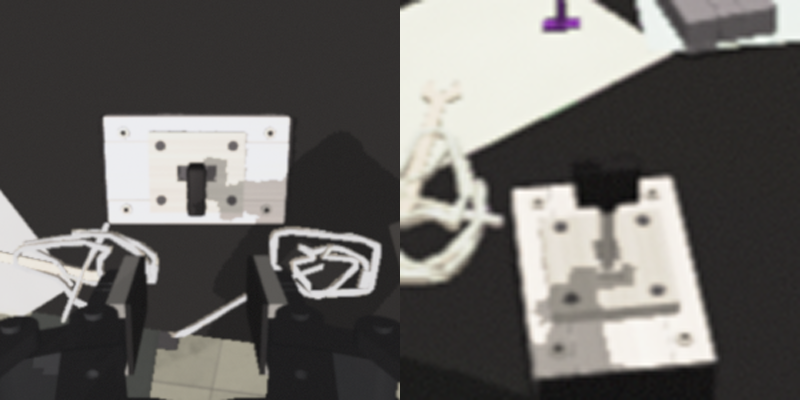

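The bolt stands upright and crosswise in both views. Its top is at z 0.096 m, so its origin is at 26 mm, and its long axis is at 9.1°, along base x.

```bash
python3 -c "
from h import *
print(close_job())"
```

```text
the job is handed in; nothing more can be done
None
```

The toggle bolt is locked in the clamp base and the job is handed in: it stands upright and crosswise with its origin about 26 mm above the base's origin. The highest vertical force I read at the wrist was about 10 N, and it took about 12.5 s.

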